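# Pack the field repair kit

## Task

Pack the foam-lined repair kit tray for a call-out: from the things lying round it on the front of the bench, lay the side cutters, the small solder reel, the small battery cell and the dropper bottle each fully down in the foam pocket cut for it, keeping the bottle upright all the way. The longer pliers, the larger reel and the larger battery cell are bench stock that does not fit the kit: leave them where they are.

Things in the scene. Friction and masses are not known exactly. Their poses are not given: they have to be found in the camera images.
- side_cutters: Side cutters with blue grips, the shorter of the two plier-like tools: 131 mm long, 53 mm over the handles, 13 mm thick, lying flat. Origin at the middle of the length, underside; handles towards +y, jaws towards -y, z up. Over the origin the two handle roots side by side are about 39 mm wide along x, and can be gripped there, near the balance point.
- solder_reel: The smaller solder reel: blue flanges, 57 mm in diameter, 42 mm high, standing on a flange. Origin at the centre of its underside, z up. 0.25 kg.
- flux_bottle: Brown dropper bottle, body 33 mm in diameter up to 58 mm, narrowing above to a black dropper cap, 102 mm high in all, standing upright. Origin at the centre of its underside, z up.
- small_cell: The shorter battery cell: dark grey with a gold end, 50 mm long (along its y), 14 mm thick, lying on its side. Origin under its middle, z up. It does not roll.
- long_pliers: Look-alike that stays: pliers with red grips, 155 mm long (along its y), 53 mm wide, 13 mm thick, lying flat. Too long for the pocket. Origin at the middle of the length, underside.
- large_reel: Look-alike that stays: larger reel with grey flanges, 78 mm in diameter, 56 mm high, standing. Too wide for the pocket. Origin at the centre of its underside.
- long_cell: Look-alike that stays: larger battery cell, black, 70 mm long (along its y), 21 mm thick, lying on its side. Too long for the pocket. Origin under its middle.
- insert_cutters: Black foam block, fixed, 160 (x) x 90 (y) x 36 mm, yellow pocket floors, one of three in any order in a 168 x 282 mm tray; top 39 mm above the bench; origin: centre of underside. Side cutter pocket 145 mm (x = -72.5 to 72.5), 9 deep (floor z = 27): 69 wide (y) round the handles up to x = 25, then 40 wide round the jaws at the +x end; finger notch 36 (x) x 84 (y), as deep, across the middle.
- insert_reel: Black foam block, fixed, 160 (x) x 90 (y) x 36 mm, yellow pocket floors, one of three in any order in a 168 x 282 mm tray; top 39 mm above the bench; origin: centre of underside. Round pocket, diameter 70, 20 deep (floor z = 16) at x = -38, y = 0 for the small reel. Cell pocket 30 (x) x 64 (y), 8 deep (floor z = 28) at x = 42, y = 0, either way round, crossed by a notch 60 (x) x 36 (y), as deep.
- insert_bottle: Black foam block, fixed, 160 (x) x 90 (y) x 36 mm, yellow pocket floors, one of three in any order in a 168 x 282 mm tray; top 39 mm above the bench; origin: centre of underside. Round well, diameter 48, 25 deep (floor z = 11) at x = -45, y = 0 for the bottle. The pocket at x = +35 is filled by a fixed white and red pot, diameter 63, standing 14 mm above the foam.

How it is judged:
At the end, for the whole second after the job is handed in: Side cutters, small reel, small cell and bottle each rest in their own pocket (centre within 12 mm in x and y, underside within 4 mm of its floor, tilt under 0.12 rad), released and still; long pliers, large reel and large cell within 30 mm of their starts (x of side_cutters in the frame of insert_cutters between -0.012 and 0.012 m and y of side_cutters in the frame of insert_cutters between -0.012 and 0.012 m and z of side_cutters in the frame of insert_cutters between 0.023 and 0.031 m and angle between each of side_cutters, solder_reel, small_cell, flux_bottle's own z axis and vertical below 0.12 rad and linear speed of each of side_cutters, solder_reel, small_cell, flux_bottle below 0.02 m/s and x of solder_reel in the frame of insert_reel between -0.05 and -0.026 m and y of solder_reel in the frame of insert_reel between -0.012 and 0.012 m and z of solder_reel in the frame of insert_reel between 0.012 and 0.02 m and x of small_cell in the frame of insert_reel between 0.03 and 0.054 m and y of small_cell in the frame of insert_reel between -0.012 and 0.012 m and z of small_cell in the frame of insert_reel between 0.024 and 0.032 m and x of flux_bottle in the frame of insert_bottle between -0.057 and -0.033 m and y of flux_bottle in the frame of insert_bottle between -0.012 and 0.012 m and z of flux_bottle in the frame of insert_bottle between 0.007 and 0.015 m and distance of each of long_pliers, large_reel, long_cell from where it was at the start of the episode below 0.03 m); the robot touches nothing.
It fails at once if the long pair of pliers was moved from its place (distance of long_pliers from where it was at the start of the episode above 0.03 m).
It fails at once if the large reel was moved from its place (distance of large_reel from where it was at the start of the episode above 0.03 m).
It fails at once if the large cell was moved from its place (distance of long_cell from where it was at the start of the episode above 0.03 m).
It fails at once if the bottle was tipped (angle between flux_bottle's own z axis and vertical above 0.5 rad).
It also fails if it takes over 106 s, if anything falls off the work surface, if the arm or the gripper's body presses on something with over 40 N, if the wrist force passes 120 N, or if a joint passes its speed limit or range.

## Robot

A 6-joint arm with a two-finger parallel gripper is mounted at the origin on a cart in front of the work surface, level with it; the furniture and walls round the work are solid. World frame = base frame: x ahead of the robot, y to its left, z up, the work surface at z = 0. Lengths are in m, angles in rad, forces in N, time in s.
With the tool pointing down it reaches from about 0.375 to 0.975 m from the base axis. Payload 3.8 kg.
Tool frame: the origin (TCP) lies between the finger pads; the fingertips stand 19 mm ahead of it and the grasp point (between the pads) is the TCP; z points along the fingers, y is the line along which they close (so a half turn about z gives the same grasp; the last joint's range is limited). The gripper opens to 88 mm and grips with 3 to 60 N. Pads are 18 mm wide; open, the fingers measure 123 mm over their backs; the gripper's body (75 mm by 187 mm) begins 45 mm behind the grasp point.
Start: joints at [1.311, 0.264, 1.604, -0, 1.274, -0.037], TCP at [0.149, 0.658, 0.258] pointing down, gripper open.
Joint ranges: [-2.63, 2.63], [-0.94, 2.18], [0.31, 2.57], [-1.31, 4.45], [0, 2.66], [-2.55, 2.55]. Speed limits (rad/s): [2.57, 2.57, 3.14, 3.14, 3.14, 3.14].

## Interface

Orientations are given as a rotation vector (axis times angle).
In Python, from cell import manip, vision, job, nets gives the robot as it stands. Calls block until the motion is done:
- manip.move_pose(position, orientation): joint-space move of the TCP to a pose.
- manip.move_linear(position, rate=0.15, rot=None): straight line of the TCP; rot=None keeps the orientation; rate is the mean speed in m/s.
- manip.set_joints(angles): joint-space move.
- manip.set_gripper(opening, force=None): finger opening in m; force is the grip in N (None keeps the last); returns when the fingers have stopped.
- manip.dwell(seconds).
- manip.inverse_kinematics(position, orientation): joint angles nearest the present ones, or None.
- manip.state(): the state.
- vision.capture(name): name is "scene" or "top" or "wrist"; returns a dict with "image" (420x560x3 uint8, blue, green, red), "z_map" (420x560 float32, m along the optical axis (not along the pixel's ray), 0 where there is no reading), "intrinsics" (3x3 intrinsics, pixels), "k1" (the pictures are not rectified: a ray, as slopes to the right and down, at radius r is drawn at 1 + k1 r^2 times it, then the intrinsics apply), "position" and "orientation" of the camera in the world; the wrist camera has in their place "T_tool_cam" (4x4, takes a point from camera to tool coordinates, whose origin is the TCP and whose axes are the flange's). Camera axes: x right, y down, z forward; pixel columns grow to the right and rows downward; lengths in m; the calibration is good to about 2 mm. A picture is of the moment at which its call begins: read the wrist's pose just before it.
A pose or a line that the arm cannot do raises manip.IKError and nothing moves.
- job.close_job(): hands the job in; it is judged then, once.
Trained networks look in a picture, given as the dict that the camera call returned (one of the last four; its "shot" number tells which), for a name from the list of things; names that differ only in an ending like _2 or _b are one class to them, and where a whole thing is asked for, a point or a joint stands for the part that bears it (a point fixed in the world has none). Each returns a list of dicts, best first, with "p" (0 to 1); they miss things now and then, are a little off and sometimes report something else, mostly with a low value. They report only what shows in the picture. A call takes as long as a camera call.
- nets.search_frame(picture, thing): "point" ([x, y, z] in m, in the coordinates of the camera as it stood for that picture, good to about 4 mm: the middle of the surface that is visible of it).
- nets.place_of(picture, thing): "point" ([x, y, z] in m, in the coordinates of the camera as it stood for that picture, good to about 4 mm: a listed point, or the origin of a listed thing).
The state is a dict: "clock": time; "joint_pos": joint angles; "joint_velocities": joint speeds; "tau": joint torques, N m; "tool_pos": TCP position; "tcp_rot": TCP orientation; "contact_force": force on the tool from outside, world axes, zero at the start; "moment": the same for the moment, N m; "gripper_width": finger opening in m; "grasp_force": force on a finger pad.
Only numpy, scipy, OpenCV 4.12 (cv2) and the standard library are available. Lean on these libraries where they do the work, as an engineer would, in place of code of your own. Each camera call takes 0.05 s, during which the arm holds its last target. There are 200 camera calls.

## Working session

There is one attempt and no reset: what is moved stays moved. The work goes in short steps, each a Python script; the robot and the scene stay as the last script left them, time stands still between calls to the robot, and variables do not carry over. Pictures are saved under pics/ and viewed, at most 14 in all, crops included, and the job is handed in when it is done.

```bash
mkdir -p pics; ls; cat > h.py <<'E'
import numpy as np, cv2
from scipy.spatial.transform import Rotation as R
from cell import manip, vision, job, nets
def rotm(o):
    o=np.array(o,float)
    return o if o.shape==(3,3) else R.from_rotvec(o).as_matrix()
def cap(name):
    s=manip.state(); c=vision.capture(name)
    if name=="wrist":
        T=np.eye(4);T[:3,:3]=rotm(s["tcp_rot"]);T[:3,3]=s["tool_pos"]
        c["T"]=T@np.array(c["T_tool_cam"])
    else:
        T=np.eye(4);T[:3,:3]=rotm(c["orientation"]);T[:3,3]=c["position"];c["T"]=T
    return c
def w(c,p): return (c["T"]@np.append(p,1))[:3]
def cloud(c):
    "world xyz for each pixel (nan without reading)"
    K=np.array(c["intrinsics"]);z=c["z_map"]
    v,u=np.mgrid[:z.shape[0],:z.shape[1]]
    pts=np.stack([u,v],-1).reshape(-1,1,2).astype(float)
    n=cv2.undistortPoints(pts,K,np.array([c["k1"],0,0,0,0],float)).reshape(*z.shape,2)
    P=np.dstack([n[...,0]*z,n[...,1]*z,z]).astype(float);P[z<=0]=np.nan
    return P@c["T"][:3,:3].T+c["T"][:3,3]
E
python3 - <<'E'
from h import *
print(manip.state()["tcp_rot"],manip.state()["clock"])
for n in("scene","top"):
    c=cap(n);cv2.imwrite(f"pics/{n}0.png",c["image"]);print(n,c["position"],c["orientation"],c["k1"])
    for t in "side_cutters solder_reel flux_bottle small_cell long_pliers large_reel long_cell insert_cutters insert_reel insert_bottle".split():
        print(t,[(w(c,d["point"]).round(3).tolist(),round(d["p"],2)) for d in nets.place_of(c,t)[:3]])
print(manip.state()["clock"])
E
```

```text
cell.py
pics
[-0.34928751 -3.12178092  0.00341738] 0.0
scene [-0.23949997 -0.41932833  0.88793428] [-2.04016446  1.308041   -0.52796275] -0.066160380960334
side_cutters [([0.62, 0.293, -0.001], 0.71), ([0.526, -0.22, 0.001], 0.56)]
solder_reel [([0.434, 0.038, -0.003], 0.91), ([0.45, 0.141, 0.003], 0.32)]
flux_bottle [([0.447, 0.352, 0.002], 0.56)]
small_cell [([0.503, -0.473, -0.003], 0.6)]
long_pliers [([0.619, 0.107, -0.0], 0.82)]
large_reel [([0.428, 0.261, -0.001], 0.56), ([0.45, 0.142, 0.0], 0.15)]
long_cell [([0.45, 0.141, 0.003], 0.42)]
insert_cutters [([0.524, -0.313, 0.006], 0.78)]
insert_reel [([0.53, -0.133, 0.004], 0.84)]
insert_bottle [([0.529, -0.219, 0.001], 0.62)]
top [ 0.27308278 -0.05365777  1.49975774] [-2.15502399  2.1001699  -0.174279  ] 0.02129833319574405
side_cutters [([0.505, -0.473, 0.0], 0.75), ([0.623, 0.294, -0.001], 0.74)]
solder_reel [([0.431, 0.037, 0.0], 0.78)]
flux_bottle [([0.452, 0.351, 0.005], 0.63)]
small_cell [([0.505, -0.473, 0.002], 0.62)]
long_pliers []
large_reel [([0.43, 0.251, 0.001], 0.7)]
long_cell [([0.449, 0.14, 0.002], 0.5)]
insert_cutters [([0.524, -0.311, 0.002], 0.86)]
insert_reel [([0.53, -0.129, 0.003], 0.59)]
insert_bottle [([0.53, -0.225, 0.003], 0.85)]
1.1
```

View pics/top0.png

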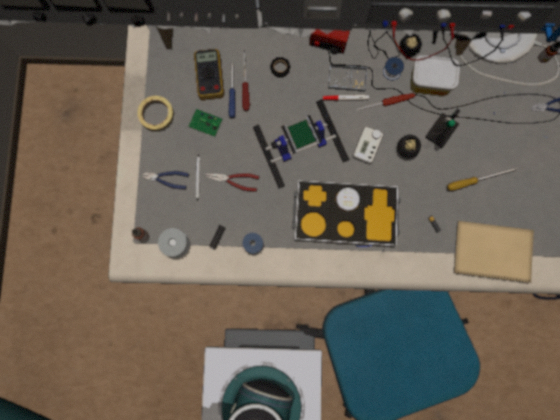

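View pics/scene0.png

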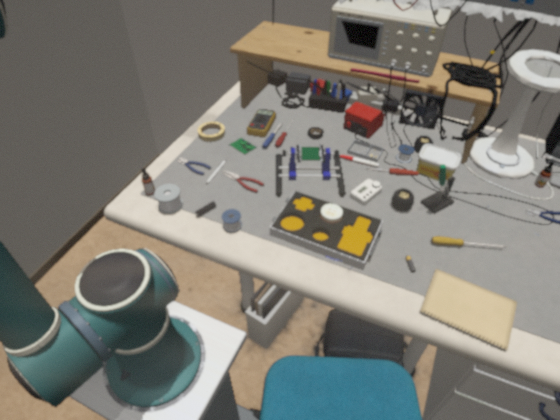

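The top view shows +x up and +y left. The tray centre is near px (347,213), and its three blocks run left to right: reel, bottle, cutters. The side cutters are at (167,180) with jaws left, the small reel at (253,243), the bottle at (140,235) and the small cell at (435,223). In the scene image the large reel stands close to the bottle. Next I'll take wrist close-ups.

```bash
cat >> h.py <<'E'
def down(a):
    "tool pointing down, tool y (closing line) at world angle a"
    y=np.array([np.cos(a),np.sin(a),0]);z=np.array([0,0,-1.]);x=np.cross(y,z)
    return R.from_matrix(np.stack([x,y,z],1)).as_rotvec()
E
python3 - <<'E'
from h import *
c=vision.capture("wrist");T=np.array(c["T_tool_cam"]);print(T.round(3),np.array(c["intrinsics"]).round(0))
for n,p in (("L",(0.50,0.29)),("M",(0.47,0.03)),("T",(0.52,-0.22)),("C",(0.49,-0.42))):
    # aim the optical axis at p on the bench
    Rt=rotm(down(np.pi/2)); h=0.33
    cam=Rt@T[:3,3]; d=Rt@T[:3,2]
    off=cam[:2]+d[:2]*(h+cam[2])/-d[2]
    manip.move_pose([p[0]-off[0],p[1]-off[1],h],down(np.pi/2)); 
    c=cap("wrist");P=cloud(c);np.savez(f"{n}.npz",P=P,img=c["image"]);cv2.imwrite(f"pics/w{n}.png",c["image"])
    print(n,manip.state()["clock"],manip.state()["joint_pos"])
    for t in {"L":"side_cutters flux_bottle large_reel","M":"solder_reel long_cell","T":"insert_cutters insert_reel insert_bottle","C":"small_cell"}[n].split():
        print(t,[(w(c,d["point"]).round(3).tolist(),round(d["p"],2)) for d in nets.place_of(c,t)[:2]])
ims=[cv2.resize(cv2.imread(f"pics/w{n}.png"),(400,300)) for n in "LMTC"]
cv2.imwrite("pics/mos.png",np.vstack([np.hstack(ims[:2]),np.hstack(ims[2:])]))
E
```

```text
[[-0.    -0.959 -0.282  0.073]
 [ 1.    -0.    -0.     0.001]
 [-0.    -0.282  0.959 -0.126]
 [ 0.     0.     0.     1.   ]] [[358.   0. 285.]
 [  0. 358. 209.]
 [  0.   0.   1.]]
L 2.9333 [ 5.36751298e-01 -5.89449748e-02  1.82619704e+00  2.78048080e-04
  1.37469994e+00 -1.03514443e+00]
side_cutters [([0.62, 0.292, 0.004], 0.66)]
flux_bottle [([0.453, 0.352, -0.002], 0.74)]
large_reel [([0.43, 0.258, -0.0], 0.91)]
M 4.1583 [ 1.18173461e-02 -2.97058447e-01  2.02499046e+00  5.01546542e-04
  1.41337641e+00 -1.56006767e+00]
solder_reel [([0.44, 0.038, -0.002], 0.79)]
long_cell [([0.453, 0.142, 0.002], 0.6)]
T 5.3083 [-4.95887163e-01 -9.25463565e-02  1.85698712e+00  6.67668391e-04
  1.37749806e+00 -2.06816363e+00]
insert_cutters [([0.526, -0.314, 0.002], 0.85)]
insert_reel [([0.529, -0.132, 0.003], 0.67)]
insert_bottle [([0.531, -0.223, 0.003], 0.92), ([0.62, 0.106, -0.003], 0.16)]
C 6.3333 [-8.16039928e-01  8.66070998e-02  1.67812246e+00  8.70889958e-04
  1.37724708e+00 -2.38815943e+00]
small_cell [([0.508, -0.472, -0.005], 0.96)]
```

View pics/mos.png

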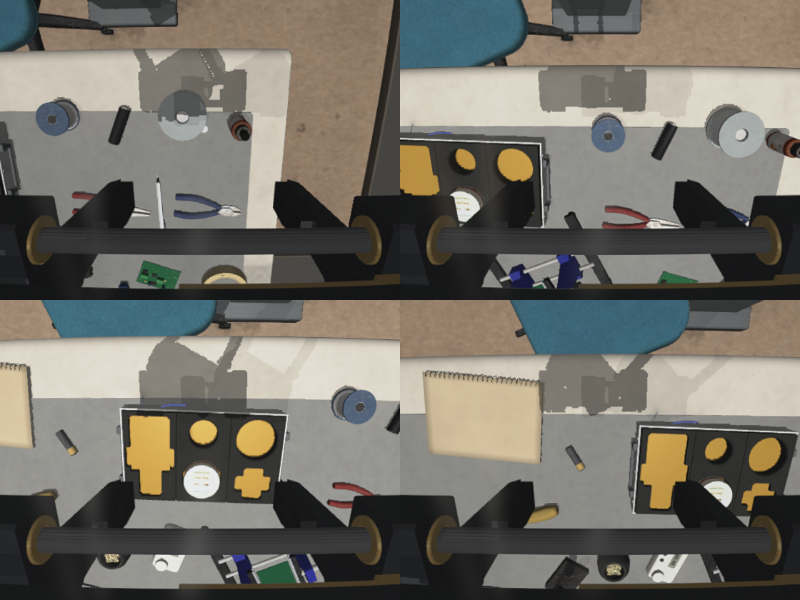

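Top-left panel (wrist L): side cutters near (207,206) in the mosaic, bottle at (238,125), large reel at (182,115). Bottom-left (T): the tray is slightly yawed, with all the pockets visible. Bottom-right (C): small cell at (575,457). Now I'll fit the exact poses from the depth clouds.

```bash
python3 - <<'E'
import numpy as np,cv2
def rect(P,m):
    q=(P[m][:,:2]*1000).astype(np.float32);r=cv2.minAreaRect(q)
    b=cv2.boxPoints(r);e=b[1]-b[0];f=b[2]-b[1];l=e if np.hypot(*e)>np.hypot(*f) else f
    return np.round(r[0],1),np.round(r[1],1),"long axis deg",round(np.degrees(np.arctan2(l[1],l[0])),1),len(q)
def near(P,x,y,r,z0,z1): return (np.hypot(P[...,0]-x,P[...,1]-y)<r)&(P[...,2]>z0)&(P[...,2]<z1)
D={n:np.load(n+".npz") for n in "LMTC"}
L,M,T,C=(D[n]["P"] for n in "LMTC")
bench=lambda P,x,y:np.nanmedian(P[near(P,x,y,.1,-.02,.02)][:,2])
print("bench z",[round(bench(*a),4) for a in((L,.55,.3),(M,.5,.05),(T,.45,-.2),(C,.5,-.42))])
m=near(L,.62,.292,.075,.006,.03);print("cutters",rect(L,m),np.median(L[m],0))
for z in (.004,.006,.008):
    m=near(C,.507,-.472,.04,z,.03);print("cell",rect(C,m),C[m].max(0))
for P,n in((M,"M"),(T,"T")):
    m=near(P,.436,.038,.05,.036,.06);
    if m.any():print("reel",n,rect(P,m),P[m].max(0))
for z0,z1 in((.09,.12),(.07,.09),(.02,.05)):
    m=near(L,.452,.352,.04,z0,z1);print("bottle",rect(L,m) if m.sum()>5 else None, L[m].max(0))
m=near(M,.452,.141,.05,.008,.03);print("longcell",rect(M,m))
for P,n in((T,"T"),(C,"C"),(M,"M")):
    hsv=cv2.cvtColor(D[n]["img"],cv2.COLOR_BGR2HSV)
    y=((hsv[...,0]>12)&(hsv[...,0]<32)&(hsv[...,1]>130)).astype(np.uint8)
    k,lab,st,ce=cv2.connectedComponentsWithStats(y)
    for i in range(1,k):
        if st[i,4]>250:
            mm=(lab==i)&np.isfinite(P[...,2]);q=np.median(P[mm],0)
            if abs(q[0]-.53)<.12 and -.4<q[1]<-.06: print(n,"pocket",rect(P,mm),q.round(4))
    if n=="T":
        m=(P[...,2]>.030)&(P[...,2]<.046)&(abs(P[...,0]-.53)<.12)&(abs(P[...,1]+.22)<.18);print("tray",rect(P,m))
E
```

```text
bench z [np.float64(0.0017), np.float64(0.0016), np.float64(0.0003), np.float64(0.0015)]
cutters (array([616.3, 297.5]), array([130.7,  52.6]), 'long axis deg', np.float32(86.9), 1326) [0.62385814 0.28770284 0.01050157]
cell (array([ 508.3, -470.1]), array([48.9, 62.6]), 'long axis deg', np.float32(-16.6), 414) [ 0.5312858  -0.44551006  0.01546158]
cell (array([ 504.8, -471.4]), array([49.5, 14.4]), 'long axis deg', np.float32(29.9), 402) [ 0.52721305 -0.45358956  0.01546158]
cell (array([ 504.9, -471.5]), array([49.4, 14.4]), 'long axis deg', np.float32(29.2), 377) [ 0.52721305 -0.45448948  0.01546158]
reel M (array([434.5,  38.1]), array([56.1, 56.2]), 'long axis deg', np.float32(-86.7), 1625) [0.46286921 0.06616264 0.04457804]
reel T (array([435.6,  37.3]), array([56.8, 55.7]), 'long axis deg', np.float32(77.1), 1692) [0.4635014  0.06601802 0.04461594]
bottle (array([451.7, 351. ]), array([12.1, 12.4]), 'long axis deg', np.float32(-4.9), 129) [0.45799782 0.35693807 0.1014915 ]
bottle (array([451.2, 350.5]), array([20.3, 22.6]), 'long axis deg', np.float32(-53.9), 217) [0.46286388 
[... 1001 characters left out ...]
([49.3, 41.5]), 'long axis deg', np.float32(17.1), 760) [ 0.4855 -0.2152  0.0142]
C pocket (array([ 493.3, -128.8]), array([72.1, 68.2]), 'long axis deg', np.float32(50.4), 1662) [ 0.4949 -0.1238  0.0193]
C pocket (array([ 482.2, -232. ]), array([317.4,  61.7]), 'long axis deg', np.float32(47.9), 808) [ 0.5659 -0.1389  0.0313]
M pocket (array([ 470. , -188.8]), array([106. , 355.4]), 'long axis deg', np.float32(-75.3), 3227) [ 0.5055 -0.3121  0.0303]
M pocket (array([ 486.2, -219.8]), array([49. , 40.3]), 'long axis deg', np.float32(83.9), 644) [ 0.4858 -0.2261  0.0143]
M pocket (array([468.6, -82.8]), array([ 69.2, 176.2]), 'long axis deg', np.float32(-62.0), 1846) [ 0.4948 -0.1316  0.0192]
```

```bash
python3 - <<'E'
import numpy as np,cv2
from scipy.spatial import cKDTree
from scipy.optimize import minimize
D=np.load("L.npz");P=D["P"]
m=(np.hypot(P[...,0]-.617,P[...,1]-.296)<.075)&(P[...,2]>.006)&(P[...,2]<.03)
q=P[m][:,:2]*1000;t=cKDTree(q)
def cost(v):
    a,d=np.radians(v[0]),v[1];n=np.array([-np.sin(a),np.cos(a)])
    s=(q-[617,295])@n-d
    return t.query(q-2*s[:,None]*n)[0].clip(max=6).mean()
best=min(((cost((a,d)),a,d) for a in np.arange(75,116,1.) for d in np.arange(-10,10.1,1)))
a=np.radians(best[1]);u=np.array([np.cos(a),np.sin(a)]);n=np.array([-u[1],u[0]])
l=(q-[617,295])@u;wd=(q-[617,295])@n-best[2]
c=np.array([617,295])+n*best[2]+u*(l.min()+l.max())/2
print(best,"len",l.max()-l.min(),"w",wd.min(),wd.max(),"centre",c)
for k in range(-60,61,10):
    s=abs((q-c)@u-k)<4;ww=wd[s];print(k,ww.min().round(1),ww.max().round(1),end=" | ")
ys,xs=np.where(m);cr=D["img"][ys.min()-15:ys.max()+15,xs.min()-15:xs.max()+15]
cv2.imwrite("pics/cut.png",cv2.resize(cr,None,fx=5,fy=5))
E
```

```text
(np.float64(0.7468006061116842), np.float64(82.0), np.float64(-1.0)) len 129.93974427905218 w -27.631158796532116 25.696230950059984 centre [618.4388747  298.05282894]
-60 -26.0 22.2 | -50 -27.3 24.2 | -40 -27.6 25.1 | -30 -25.5 25.7 | -20 -25.2 24.3 | -10 -21.8 22.4 | 0 -19.1 19.3 | 10 -17.3 16.6 | 20 -12.5 12.6 | 30 -8.7 7.8 | 40 -9.9 10.2 | 50 -9.2 5.0 | 60 -6.5 5.5 |
```

View pics/cut.png

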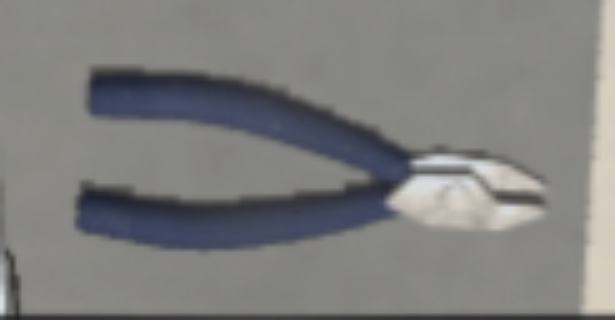

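Crop: the side cutters, jaws right (+y), grips left. The symmetry fit gives the jaw direction as 82° and a width of 38.4 mm at the origin, which matches the spec. Cell first.

```bash
cat >> h.py <<'E'
rad=np.radians
ZT=0.2
def pick(x,y,z,a,opn,force,zt=ZT):
    manip.set_gripper(opn)
    manip.move_pose([x,y,max(zt-.08,z+.05)],down(rad(a)))
    manip.move_linear([x,y,z],rate=0.12)
    manip.set_gripper(0.0,force=force)
    manip.move_linear([x,y,zt],rate=0.2)
    s=manip.state();print("picked w",round(s["gripper_width"],4),"F",round(s["grasp_force"],1),"t",round(s["clock"],1))
def place(x,y,z,a,opn,zt=ZT):
    manip.move_pose([x,y,zt],down(rad(a)))
    manip.move_linear([x,y,z+.03],rate=0.2)
    manip.move_linear([x,y,z],rate=0.05)
    s=manip.state();print("down F",np.round(s["contact_force"],1),"w",round(s["gripper_width"],4),np.round(s["tool_pos"],4))
    manip.set_gripper(opn); manip.dwell(.2)
    manip.move_linear([x,y,z+.03],rate=0.1)
    manip.move_linear([x,y,zt],rate=0.25)
    print("t",round(manip.state()["clock"],1))
E
python3 - <<'E'
from h import *
pick(.5048,-.4714,.022,-60.5,.04,20)
place(.573,-.1325,.0535,-2,.019)
pick(.6184,.2981,.023,-8,.06,25)
c=cap("scene");cv2.imwrite("pics/s1.png",c["image"])
E
```

```text
picked w 0.0139 F 20.0 t 12.0
down F [-2.3  1.2  3.2] w 0.0141 [ 0.5723 -0.1322  0.0533]
t 16.3
picked w 0.0385 F 24.0 t 21.2
```

View pics/s1.png

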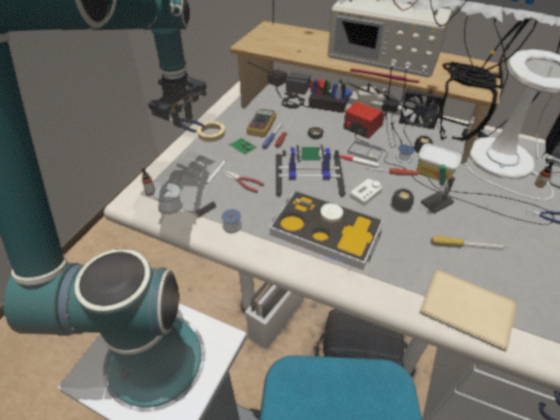

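The cell lies in its pocket around (303,206), and the cutters are held near (185,127). The rest can follow.

```bash
python3 - <<'E'
from h import *
place(.5243,-.3132,.0540,-92,.045)
pick(.435,.0378,.042,-45,.085,30)
place(.4927,-.1297,.0618,-45,.072)
pick(.4515,.3508,.061,-45,.055,20,zt=.24)
place(.4832,-.2204,.0765,-45,.045,zt=.24)
c=cap("top");cv2.imwrite("pics/t2.png",cv2.resize(c["image"][160:270,110:470],None,fx=2.2,fy=2.2))
T=np.array(vision.capture("wrist")["T_tool_cam"]);Rt=rotm(down(-np.pi/2));cam=Rt@T[:3,3];d=Rt@T[:3,2];h=.3
off=cam[:2]+d[:2]*(h+cam[2])/-d[2]
manip.move_pose([.52-off[0],-.22-off[1],h],down(-np.pi/2))
c=cap("wrist");cv2.imwrite("pics/wT2.png",c["image"]);np.savez("T2.npz",P=cloud(c),img=c["image"])
for t in "side_cutters solder_reel flux_bottle small_cell".split():
    print(t,[(w(c,d["point"]).round(3).tolist(),round(d["p"],2)) for d in nets.place_of(c,t)[:2]])
print(manip.state()["clock"])
E
```

```text
down F [-2.3  1.5  4.1] w 0.0388 [ 0.5238 -0.3129  0.054 ]
t 26.5
picked w 0.055 F 30.0 t 30.9
down F [-0.3  0.1 -1.5] w 0.0548 [ 0.4924 -0.1297  0.0614]
t 34.8
picked w 0.0316 F 20.0 t 39.5
down F [ 0.6 -0.4 -0.9] w 0.0314 [ 0.4831 -0.2204  0.0761]
t 44.8
side_cutters [([0.522, -0.315, 0.033], 0.97), ([0.623, 0.107, 0.001], 0.5)]
solder_reel [([0.497, -0.129, 0.013], 0.86)]
flux_bottle [([0.486, -0.222, 0.016], 0.8)]
small_cell [([0.573, -0.128, 0.026], 0.7)]
45.9833
```

View pics/wT2.png

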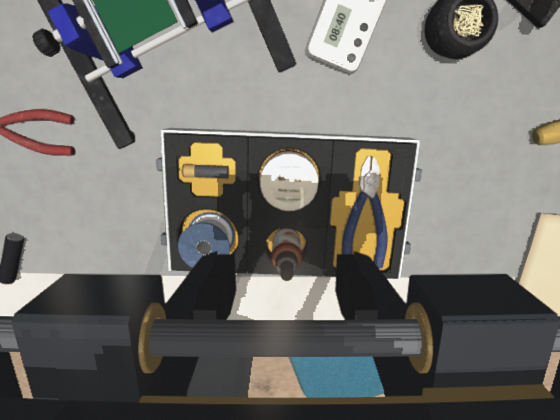

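View pics/t2.png

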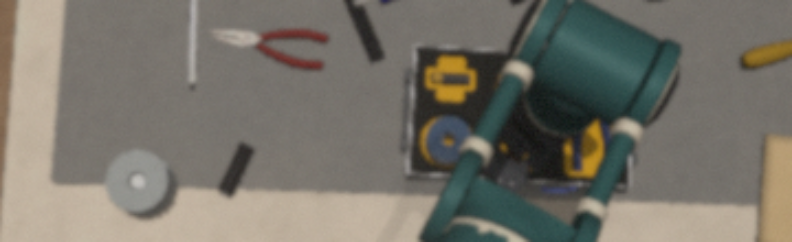

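The wrist view shows all four items in their pockets: cell (206,171), reel (205,242), bottle (287,252), cutters (368,215). I'll check heights and tilt in the depth data.

```bash
python3 - <<'E'
import numpy as np,cv2
P=np.load("T2.npz")["P"]
def f(n,x,y,r,z0,z1):
    m=(np.hypot(P[...,0]-x,P[...,1]-y)<r)&(P[...,2]>z0)&(P[...,2]<z1);q=P[m]
    c,s,*_=np.linalg.lstsq(np.c_[q[:,:2]-[x,y],np.ones(len(q))],q[:,2],rcond=None)
    rc=cv2.minAreaRect((q[:,:2]*1000).astype(np.float32))
    print(n,"rect",np.round(rc[0],1),np.round(rc[1],1),"slopes",c[:2].round(3),"z med/max",np.median(q[:,2]).round(4),q[:,2].max().round(4),len(q))
f("reel",.494,-.13,.05,.054,.075)
f("cell",.573,-.132,.035,.0405,.06)
f("cutters",.524,-.313,.075,.0405,.06)
f("bottle cap",.484,-.22,.03,.105,.13)
f("pocketfoam",.55,-.177,.02,.03,.05)
m=(abs(P[...,1]+.22)<.13)&(abs(P[...,0]-.53)<.1)&(P[...,2]>.036)&(P[...,2]<.042);print("foam z",np.median(P[m][:,2]))
E
```

```text
reel rect [ 497.9 -127.2] [45.2 57.3] slopes [0.002 0.002] z med/max 0.0606 0.063 1436
cell rect [ 579.7 -132.9] [49.9 33.4] slopes [-0.047  0.003] z med/max 0.0438 0.0464 534
cutters rect [ 535.3 -295.8] [110.2 128.7] slopes [0.005 0.115] z med/max 0.0416 0.0552 987
bottle cap rect [ 484.8 -220.3] [11.2 12.6] slopes [-0.366 -0.02 ] z med/max 0.1109 0.1152 146
pocketfoam rect [ 549.7 -175.9] [39.1 37.4] slopes [-0.007 -0.002] z med/max 0.0382 0.0497 932
foam z 0.03840067369284311
```

```bash
python3 -c "
from h import *
print(job.close_job())"
```

```text
the job is handed in; nothing more can be done
None
```

I packed the side cutters, small reel, small cell and bottle into their pockets and handed the job in at about 46 s. The final wrist picture and depth readings show all four seated. I never picked up or aimed for the long pliers, large reel or large cell, but I didn't re-measure their positions at the end. The hand-in gave no verdict.

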